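# Back the circuit-board turner off by one notch

### The job

The circuit board in the turning stand is tipped one notch too far. With a fingertip, push the pawl's upright thumb plate away so that the pawl lifts out of the toothed index wheel, then push a hand spoke to turn the wheel back one notch, which brings the board level, and finally put the pawl back down fully between the teeth and let go. Push gently, do not pinch or grip the pawl or the spokes, and leave the heatsink, the jar and the screwdriver where they are.

Things in the scene. Friction and masses are not known exactly. Their poses are not given: they have to be found in the camera images.
- stand: Board-turning stand, fixed to the bench: dark steel base plate 170 (x) by 204 (y) by 12 mm with aluminium uprights. Origin on the bench under the plate, which spans x -85..85, y -92..112 mm. z up, x from the robot's side to the far side, y left along the spindle. Placed within 8 by 26 cm, yaw up to 0.35 rad. Offsets below are in this frame. Highest: thumb plate, 220 mm.
- spindle (a point): Point on the horizontal spindle's axis (along y; x -15, height 100 mm) in the plane of the toothed disc (y -75). 12 round-tipped steel teeth, 11 mm thick, 30 degrees apart, tips at radius 55.5 mm. Left of it on the spindle: the green circuit board, y -36..82, 100 mm wide. Right of it: the hand spokes, plane y -122.
- pawl_pivot (a point): Pawl's pivot axis (along y) in the plane of the disc: x 55, y -75, height 150 mm. The pawl lies over the top of the disc, its nose 70 mm from here towards the robot's side.
- index_wheel (a joint): Turn of wheel, spokes and board about the stand's +y, rad. Start 0 (+-0.03 play): board tipped 30 deg, far edge up. Positive = backward: wheel's top goes along the stand's +x (away from robot). One notch = 0.5236, board level. Stays where left; about 2 N at a spoke's end moves it. Pawl down: about 0.05 play each way. Seating the round nose centres the wheel if within 0.1.
- pawl (a joint): Turn of the pawl about its pivot (rad): 0 = fully down with the nose between two teeth, 0.7 = lifted against its stop. It clears the teeth above 0.22. Stiff hinge: it stays where it is left (about 1 to 1.5 N at the thumb plate or over the nose moves it).
- thumb_top (a point): Middle of the top edge of the pawl's steel thumb plate, upright over the pivot when the pawl is down: 8 mm thick (x), 24 wide (y), from 20 to 70 mm above the pivot axis. Pushing its near (-x) face along +x lifts the nose; the plate then leans away. The pawl's arm before it tops out 19 mm above the axis: a fingertip has room from 25 mm above the axis upward.
- nose_top (a point): Top of the pawl's arm above its nose, 70 mm from the pivot towards the robot's side and 19 mm above the pivot axis when down (height 169 mm). The arm is 14 mm wide (y), and runs straight and level from here to the thumb plate. Pressing down here seats the pawl.
- spoke_end (a point): Centre of the outer end of the hand spoke to push. Six flat dark steel spokes, 60 degrees apart, stand radially from the spindle to 90 mm radius; each 14 mm thick round the wheel, 14 mm wide along the spindle. At the start this one leans 18 degrees from upright towards the robot's side (-x); one notch back it leans 12 degrees away.
- heatsink: Loose finned aluminium heatsink 60 x 40 x 32 mm on the bench to the right of the stand, origin under its centre. Leave alone.
- flux_jar: Loose jar 44 mm across, 42 mm high, with black cap, right of the stand on the far side; origin under its centre. Leave alone.
- driver: Loose screwdriver 170 mm long with black handle lying on the bench in front of the stand, origin under its middle. Leave alone.

How it is judged (in metres and radians):
On the way, in this order (a step that is already met when the one before it is completed fails the run):
1. the pawl is lifted clear of the teeth while the wheel still stands in its first notch (value of joint pawl above 0.22 rad and value of joint index_wheel between -0.15 and 0.15 rad), for 0.1 s.
2. with the pawl still up, the wheel is turned back one notch (value of joint pawl above 0.15 rad and value of joint index_wheel between 0.38 and 0.66 rad), for 0.1 s.
At the end, for the whole second after the job is handed in: The wheel rests one notch back (joint 0.43 to 0.62 rad, board level within about 5 degrees), the pawl is fully down between the teeth (joint below 0.06 rad), both are still, and the heatsink, jar and screwdriver are within 20 mm of where they were (value of joint pawl below 0.06 rad and value of joint index_wheel between 0.43 and 0.62 rad and velocity of joint index_wheel between -0.05 and 0.05 rad/s and velocity of joint pawl between -0.05 and 0.05 rad/s and distance of each of heatsink, flux_jar, driver from where it was at the start of the episode below 0.02 m); the robot touches nothing.
It fails at once if the wheel is turned back past a notch and a half, or forward by more than half a notch (value of joint index_wheel above 0.79 rad or value of joint index_wheel below -0.26 rad).
It fails at once if the thumb plate is pinched (pressed on both faces at once) (contact force between the fingers and pawl_c3 above 1 N and contact force between the fingers and pawl_c4 above 1 N).
It fails at once if a spoke is pinched (pressed on both faces at once) ((contact force between the fingers and index_wheel_c19 above 1 N and contact force between the fingers and index_wheel_c20 above 1 N) or (contact force between the fingers and index_wheel_c21 above 1 N and contact force between the fingers and index_wheel_c22 above 1 N) or (contact force between the fingers and index_wheel_c23 above 1 N and contact force between the fingers and index_wheel_c24 above 1 N) or (contact force between the fingers and index_wheel_c25 above 1 N and contact force between the fingers and index_wheel_c26 above 1 N) or (contact force between the fingers and index_wheel_c27 above 1 N and contact force between the fingers and index_wheel_c28 above 1 N) or (contact force between the fingers and index_wheel_c29 above 1 N and contact force between the fingers and index_wheel_c30 above 1 N)).
It fails at once if the pawl or the wheel is forced (over 40 N) (contact force between any of the fingers, the arm and pawl above 40 N or contact force between any of the arm, the fingers and index_wheel above 40 N).
It fails at once if the heatsink, the jar or the screwdriver is moved or picked up (distance of any of heatsink, flux_jar, driver from where it was at the start of the episode above 0.03 m or height (world z) of any of heatsink, flux_jar, driver above 0.015 m).
It also fails if it takes over 51 s, if anything falls off the work surface, if the arm or the gripper's body presses on something with over 40 N, if the wrist force passes 120 N, or if a joint passes its speed limit or range.

### The arm

A 6-joint arm with a two-finger parallel gripper is mounted at the origin on the work surface. World frame = base frame: x ahead of the robot, y to its left, z up, the work surface at z = 0. Lengths are in m, angles in degrees, forces in N, time in s.
With the tool pointing down it reaches from about 0.375 to 0.9 m from the base axis. Payload 3.1 kg.
Tool frame: the origin (TCP) lies at the very end of the fingers, on their centre line; the grasp point (between the pads) lies 19 mm behind it; z points along the fingers, y is the line along which they close (so a half turn about z gives the same grasp; the last joint's range is limited). The gripper opens to 87 mm and grips with 3 to 60 N. Pads are 19 mm wide; open, the fingers measure 117 mm over their backs; the gripper's body (75 mm by 190 mm) begins 51 mm behind the grasp point.
Start: joints at [54.173, 30.224, 82.088, -0, 67.689, -10.227], TCP at [0.27, 0.564, 0.223] pointing down, gripper open.
Joint ranges: [-176.69, 176.69], [-43.24, 126.21], [12.49, 139.97], [-82, 262], [0, 151.66], [-163.58, 163.58]. Speed limits (degrees/s): [159.86, 159.86, 180, 180, 180, 180].

### API

Orientations are given as a 3x3 rotation matrix whose columns are the frame's x, y, z axes.
In Python, from rig import bot gives the robot as it stands.
- The arm moves only by the tool move_arm, never from a script. Its argument "increments" is a list of rows, each an object with "xyz": the shift along the tool's x, y, z in mm, a list of three; "roll": the turn about the tool's z in rad; "grip": the opening in per cent of the stroke, from 0 (shut) to 100 (fully open). A call has 1 to 5 rows; each row shifts and turns the commanded pose from where the row before left it, along the tool's axes as they then stand; what a row does not reach is not made up. A row lasts 1/12 s, in which the tool goes at most 41.7 mm and 7.16 degrees, less where a joint would pass 70% of its speed; a pose out of reach is approached as far as the arm can. A call is refused whole if a number of a shift passes 41.7 or a number of a turn 0.125, either way. A call with a gripper value outside its range is refused whole. The fingers move at their own pace and stop on an object; the grip force is fixed at half the most. Time passes only in rows, so rows that do not move let the fingers close. It gives the time, the measured TCP pose, the force, the opening and the grip force at its end, in the units of the state.
- bot.read_state(): the state, without advancing time (a new reading comes with each control period).
- bot.capture(name): name is "scene" or "side" or "wrist"; returns (picture, depth): 384x512x3 uint8, red, green, blue; 384x512 float32, m along the optical axis (not along the pixel's ray), 0 where there is no reading.
- bot.camera_model(name): a dict with "intrinsics" (3x3 intrinsics, pixels), "rvec" (rotation vector, rad) and "tvec" (3), from world to camera coordinates, as OpenCV has them; the wrist camera has in their place "tool_from_camera" (4x4, takes a point from camera to tool coordinates, whose origin is the TCP and whose axes are the flange's). Camera axes: x right, y down, z forward; pixel columns grow to the right and rows downward; lengths in m; the calibration is good to about 2 mm. A picture is of the moment at which its call begins: read the wrist's pose just before it. camera_model takes no time and is no camera call.
- bot.hand_in(): hands the job in; it is judged then, once.
Trained networks look in the newest picture that a camera, given by its name, has taken for a name from the list of things; names that differ only in an ending like _2 or _b are one class to them, and where a whole thing is asked for, a point or a joint stands for the part that bears it (a point fixed in the world has none). Each returns a list of dicts, best first, with "conf" (0 to 1); they miss things now and then, are a little off and sometimes report something else, mostly with a low value. They report only what shows in the picture. A call takes as long as a camera call.
- bot.spot_in(label, camera): "at" ([x, y, z] in m, in the coordinates of the camera as it stood for that picture, good to about 4 mm: the middle of the surface that is visible of it).
- bot.trace(label, camera): "mask" (384x512 bool, what is visible of it).
The state is a dict: "time_s": time; "joint_positions": joint angles; "qvel": joint speeds; "tau": joint torques, N m; "position": TCP position; "tcp_rot": TCP orientation; "force": force on the tool from outside, world axes, zero at the start; "moment": the same for the moment, N m; "opening": opening from 0.0 (shut) to 1.0 (fully open); "grasp_force": force on a finger pad.
Only numpy, scipy, OpenCV 4.12 (cv2) and the standard library are available. Lean on these libraries where they do the work, as an engineer would, in place of code of your own. Each camera call takes 0.05 s, during which the arm holds its last target. There are 200 camera calls.

## Working session

There is one attempt and no reset: what is moved stays moved. The work goes in short steps, Python scripts to look and compute and a tool call to move; the robot and the scene stay as the last step left them, time stands still between calls to the robot, and variables do not carry over. Pictures are saved under pics/ and viewed, at most 10 in all, crops included, and the job is handed in when it is done.

Besides the shell and the picture viewer there is one more tool, called after "Request:" as name(argument=value, ...) on one line, values as JSON. move_arm: Moves the arm, as the interface text tells. Its arguments: {"type":"object","properties":{"increments":{"type":"array"}},"required":["increments"]}

```bash
mkdir -p pics; cat > h.py <<'E'
import numpy as np, cv2
from rig import bot
def tow(cam,p,st=None):
    m=bot.camera_model(cam)
    p=np.atleast_2d(p)
    if cam=="wrist":
        T=np.array(m["tool_from_camera"]); t=p@T[:3,:3].T+T[:3,3]
        return t@np.array(st["tcp_rot"]).T+np.array(st["position"])
    R=cv2.Rodrigues(np.array(m["rvec"],float))[0]
    return (p-np.array(m["tvec"]).ravel())@R
def cloud(cam,d,mask,st=None):
    K=np.array(bot.camera_model(cam)["intrinsics"]); v,u=np.nonzero(mask&(d>0)); z=d[v,u]
    return tow(cam,np.c_[(u-K[0,2])/K[0,0]*z,(v-K[1,2])/K[1,1]*z,z],st)
E
python3 - <<'E'
from h import *
np.set_printoptions(precision=4,suppress=True)
ims=[]
for c in ["scene","side"]:
    im,d=bot.capture(c); ims.append(im)
    np.save(f"{c}_d.npy",d)
    for l in ["stand","spindle","pawl_pivot","thumb_top","nose_top","spoke_end","heatsink","flux_jar","driver"]:
        for r in bot.spot_in(l,c)[:2]: print(c,l,round(r["conf"],2),tow(c,r["at"]))
    cv2.imwrite(f"{c}.png",im[...,::-1])
    m=bot.camera_model(c); R=cv2.Rodrigues(np.array(m["rvec"],float))[0]; print(-R.T@np.array(m["tvec"]).ravel())
cv2.imwrite("pics/a.png",cv2.resize(np.vstack(ims)[...,::-1],(400,600)) if 0 else np.hstack(ims)[:,:,::-1][:, :, :].copy() if 0 else cv2.resize(np.hstack(ims)[...,::-1],(800,300)))
cv2.imwrite("pics/scene.png",cv2.resize(ims[0][...,::-1],(800,600)))
cv2.imwrite("pics/side.png",cv2.resize(ims[1][...,::-1],(800,600)))
s=bot.read_state();print(s)
E
```

```text
scene stand 0.83 [[0.5863 0.152  0.0282]]
scene stand 0.54 [[0.6461 0.1085 0.1772]]
scene spindle 0.78 [[0.5828 0.1536 0.0263]]
scene spindle 0.51 [[0.6437 0.1093 0.1849]]
scene pawl_pivot 0.94 [[0.5829 0.1514 0.022 ]]
scene thumb_top 0.7 [[0.6457 0.1091 0.179 ]]
scene nose_top 0.61 [[0.6426 0.11   0.1783]]
scene spoke_end 0.72 [[0.5753 0.0886 0.1182]]
scene heatsink 0.67 [[ 0.639  -0.0213  0.024 ]]
scene heatsink 0.57 [[0.5815 0.1518 0.0259]]
scene flux_jar 0.6 [[0.7329 0.0146 0.0306]]
scene flux_jar 0.47 [[0.6421 0.1119 0.1789]]
[1.5234 0.029  0.7514]
side stand 0.7 [[0.554  0.1867 0.0859]]
side stand 0.63 [[ 0.6195 -0.0397  0.0245]]
side spindle 0.74 [[0.5569 0.1873 0.0867]]
side pawl_pivot 0.64 [[0.5515 0.1872 0.0894]]
side thumb_top 0.84 [[0.6153 0.108  0.165 ]]
side nose_top 0.69 [[0.6141 0.1122 0.1666]]
side spoke_end 0.73 [[0.5492 0.1595 0.1153]]
side heatsink 0.4 [[ 0.6191 -0.0392  0.0277]]
side flux_jar 0.89 [[0.7146 0.0283 0.0359]]
side driver 0.56 [[0.4354 0.1208 0.0145]]
[0.3802 0.7243 0.8711]
{'time_s': 1.0, 'joint_positions': array([ 54.172 ,  30.2216,  82.0887,   0.0021,  67.6892, -10.2268]), 'qvel': array([-0.0051,  0.0875,  0.0434, -0.0724, -0.0378, -0.0541]), 'tau': array([  0.0001, -44.0018, -17.6989,   0.0636,   0.0503,   0.    ]), 'position': array([0.27  , 0.5636, 0.2226]), 'tcp_rot': array([[-0.9018,  0.4321, -0.    ],
       [ 0.4321,  0.9018,  0.    ],
       [ 0.    ,  0.    , -1.    ]]), 'force': array([ 0.2917, -0.0772, -0.8549]), 'moment': array([ 0.0311,  0.0448, -0.0612]), 'grasp_force': 0.0, 'opening': 0.9967481055727436}
```

View pics/scene.png

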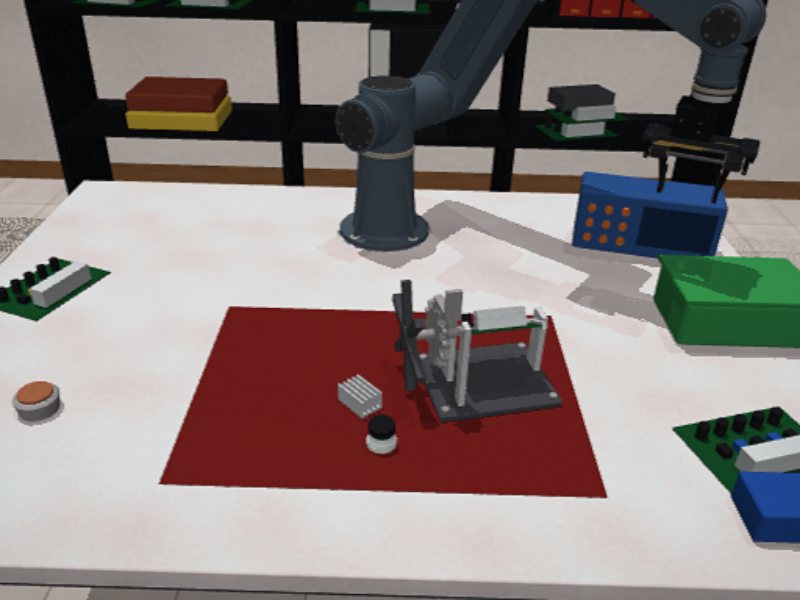

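View pics/side.png

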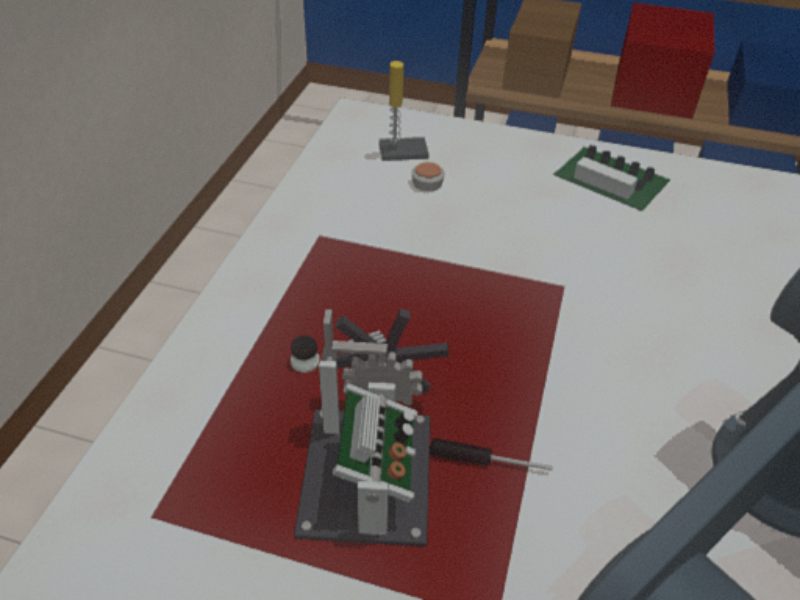

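Scene view: the stand is around (480,350), with the heatsink at (360,395) and the jar at (381,433). Side view: base plate corners are near (315,412), (430,415), (427,545) and (297,538), the thumb plate at (328,325), the pawl arm at (358,347), and the screwdriver in front at (490,458). Next I'll fit the plate.

```bash
cat > fit.py <<'E'
from h import *
from scipy.optimize import minimize
np.set_printoptions(precision=4,suppress=True)
P=[];A=[]
for c in ["scene","side"]:
    im=cv2.imread(c+".png")[...,::-1].astype(int); d=np.load(c+"_d.npy")
    allm=np.ones(d.shape,bool)
    v,u=np.nonzero(d>0); X=cloud(c,d,allm); col=im[v,u]
    roi=(X[:,0]>.4)&(X[:,0]<.85)&(X[:,1]>-.1)&(X[:,1]<.4)
    g=(np.ptp(col,axis=1)<30)
    s=roi&g&(X[:,2]>.006)&(X[:,2]<.018)&(col.max(1)<120)
    P.append(X[s]); 
    red=roi&(col[:,0]>col[:,1]+50)&(abs(X[:,2])<.01); A.append(X[red])
    print(c,s.sum(),red.sum(),"red z",np.median(X[red,2]), "plate z",np.median(X[s,2]))
    t=roi&(X[:,2]>.176); print("tall"); 
    Q=X[t]; Q=Q[np.argsort(-Q[:,2])]; print(Q[:40:4])
for i in (0,1):
  for nm,p in (("one",P[i]),("both",np.vstack(P))):
    r=A[i] if nm=="one" else np.vstack(A)
    def loc(q,x):
        cs,sn=np.cos(q[2]),np.sin(q[2]); D=x[:,:2]-q[:2]
        return np.c_[D[:,0]*cs+D[:,1]*sn,-D[:,0]*sn+D[:,1]*cs]
    def ins(q,x):
        l=loc(q,x); dd=np.maximum(abs(l[:,0])-.085,abs(l[:,1]-.010)-.102)
        return 1/(1+np.exp(dd/.0015))
    f=lambda q:-(ins(q,p).sum())+ins(q,r).sum()
    best=min((minimize(f,[x,y,w],method="Nelder-Mead",options=dict(initial_simplex=np.array([[x,y,w],[x+.02,y,w],[x,y+.02,w],[x,y,w+.1]]))) for x in (.57,.61) for y in (.14,.18) for w in (-.25,0,.25)),key=lambda b:b.fun)
    print(i,nm,best.x,best.fun,len(p),ins(best.x,r).sum())
E
python3 fit.py
```

```text
scene 2800 12619 red z 3.781025493933441e-05 plate z 0.010867717209447854
tall
[[0.6398 0.1063 0.2208]
 [0.633  0.1178 0.2197]
 [0.6368 0.1176 0.2194]
 [0.6362 0.1155 0.2189]
 [0.6356 0.1133 0.2185]
 [0.6304 0.1226 0.2183]
 [0.6379 0.1244 0.2176]
 [0.6366 0.1223 0.2168]
 [0.64   0.1088 0.2158]
 [0.6394 0.1022 0.2152]]
side 3662 16064 red z -0.0005836804659505108 plate z 0.010456365181044456
tall
[[0.6352 0.1057 0.2209]
 [0.6347 0.1184 0.2193]
 [0.6293 0.1163 0.2189]
 [0.6368 0.1185 0.2187]
 [0.6399 0.1046 0.2185]
 [0.6333 0.1167 0.2181]
 [0.6326 0.1188 0.2176]
 [0.6356 0.1106 0.2172]
 [0.6367 0.1135 0.2168]
 [0.6321 0.1145 0.2164]]
0 one [0.5666 0.1744 0.2366] -2554.7870490758864 2800 61.41325755739313
0 both [0.5637 0.1756 0.2353] -5837.884564457214 6462 96.60305478786672
1 one [0.5626 0.1758 0.2342] -3325.5928467993785 3662 78.8994864138396
1 both [0.5637 0.1756 0.2353] -5837.884564457214 6462 96.60305478786672
```

The plate fit predicts the thumb plate at (0.635, 0.116), and I measured about (0.635, 0.113), so they agree. I'll close the gripper, line up with the stand and rise.

Request:
move_arm(increments=[{"xyz": [0, 0, -10], "roll": -0.12, "grip": 0}, {"xyz": [0, 0, -10], "roll": -0.12, "grip": 0}, {"xyz": [0, 0, -10], "roll": -0.12, "grip": 0}, {"xyz": [0, 0, 0], "roll": -0.12, "grip": 0}, {"xyz": [0, 0, 0], "roll": -0.12, "grip": 0}])

```text
time_s: 1.42
position: [0.2703, 0.5641, 0.2535]
tcp_rot: [[-0.987, -0.158, 0.001], [-0.158, 0.987, 0.002], [-0.001, 0.001, -1.0]]
force: [0.0, 0.8, -0.8]
opening: 0.706
grasp_force: 0.0
```

Request:
move_arm(increments=[{"xyz": [0, 0, 0], "roll": -0.083, "grip": 0}, {"xyz": [-15, -34, 0], "roll": 0, "grip": 0}, {"xyz": [-15, -34, 0], "roll": 0, "grip": 0}, {"xyz": [-15, -34, 0], "roll": 0, "grip": 0}, {"xyz": [-15, -34, 0], "roll": 0, "grip": 0}])

```text
time_s: 1.83
position: [0.3606, 0.4444, 0.2526]
tcp_rot: [[-0.972, -0.235, 0.0], [-0.235, 0.972, 0.0], [-0.0, 0.0, -1.0]]
force: [1.5, -0.4, 0.0]
opening: 0.325
grasp_force: 0.0
```

Request:
move_arm(increments=[{"xyz": [-15, -34, 0], "roll": 0, "grip": 0}, {"xyz": [-15, -34, 0], "roll": 0, "grip": 0}, {"xyz": [-15, -34, 0], "roll": 0, "grip": 0}, {"xyz": [-15, -34, 0], "roll": 0, "grip": 0}, {"xyz": [-15, -34, 0], "roll": 0, "grip": 0}])

```text
time_s: 2.25
position: [0.4737, 0.2962, 0.2528]
tcp_rot: [[-0.972, -0.234, 0.0], [-0.234, 0.972, 0.0], [-0.0, 0.0, -1.0]]
force: [0.7, 0.8, -0.7]
opening: 0.019
grasp_force: 0.0
```

Request:
move_arm(increments=[{"xyz": [-15, -34, 0], "roll": 0, "grip": 0}, {"xyz": [-15, -34, 0], "roll": 0, "grip": 0}, {"xyz": [-10, -34, 0], "roll": 0, "grip": 0}, {"xyz": [-10, -34, 0], "roll": 0, "grip": 0}, {"xyz": [0, 0, 0], "roll": 0, "grip": 0}])

```text
time_s: 2.67
position: [0.5575, 0.1716, 0.2527]
tcp_rot: [[-0.974, -0.228, 0.004], [-0.228, 0.974, -0.003], [-0.003, -0.004, -1.0]]
force: [-0.1, 0.7, -0.2]
opening: 0.001
grasp_force: 0.0
```

Request:
move_arm(increments=[{"xyz": [-12, -25, 0], "roll": 0, "grip": 0}, {"xyz": [-12, -25, 0], "roll": 0, "grip": 0}, {"xyz": [-11, -23, 0], "roll": 0, "grip": 0}, {"xyz": [0, 0, 0], "roll": 0, "grip": 0}, {"xyz": [0, 0, 0], "roll": 0, "grip": 0}])

```text
time_s: 3.08
position: [0.6049, 0.1136, 0.2523]
tcp_rot: [[-0.973, -0.232, -0.0], [-0.232, 0.973, 0.0], [0.0, 0.0, -1.0]]
force: [0.7, -1.0, 0.8]
opening: 0.003
grasp_force: 0.0
```

```bash
cat >> h.py <<'E'
ST=np.array([.5637,.1756,.2353])
def sf(p):
    p=np.atleast_2d(p); c,s=np.cos(ST[2]),np.sin(ST[2]); D=p[:,:2]-ST[:2]
    return 1000*np.c_[D[:,0]*c+D[:,1]*s,-D[:,0]*s+D[:,1]*c,p[:,2]]
E
cat > look.py <<'E'
from h import *
import sys
np.set_printoptions(precision=1,suppress=True)
s=bot.read_state(); print("tcp stand",sf(s["position"]),"t",s["time_s"],"F",s["force"])
out=[]
for c,lim in (("wrist",None),("side",(180,290,180,300))):
    im,d=bot.capture(c)
    X=sf(cloud(c,d,np.ones(d.shape,bool),s)); np.save(c+"_X.npy",X)
    v,u=np.nonzero(d>0)
    im=im[...,::-1]
    if lim: im=im[lim[0]:lim[1],lim[2]:lim[3]]
    out.append(cv2.resize(im,(400,300) if not lim else (400,400)))
out[0]=cv2.copyMakeBorder(out[0],0,100,0,0,cv2.BORDER_CONSTANT)
cv2.imwrite(sys.argv[1],np.hstack(out))
E
python3 look.py pics/b.png
```

```text
tcp stand [[ 25.6 -69.9 252.3]] t 3.0833 F [ 0.7 -1.   0.8]
```

View pics/b.png

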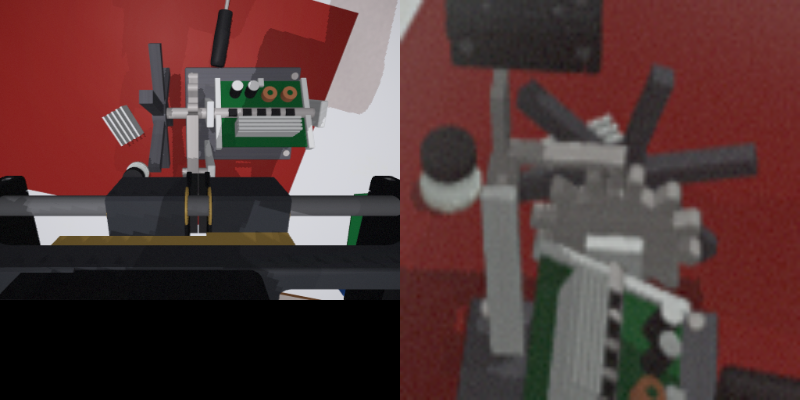

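Wrist view: the wheel (193,110), spokes (158,95) and fingertips (198,200) sit over the pawl line. Side crop: pawl down at (585,150), thumb plate at (500,110). I'll refine the thumb plate and spokes from the clouds.

```bash
python3 - <<'E'
from h import *
np.set_printoptions(precision=1,suppress=True)
s=bot.read_state(); print(sf(s["position"]))
for c in ("wrist","side"):
    X=np.load(c+"_X.npy")
    q=lambda m:(m.sum(),np.percentile(X[m],[3,50,97],axis=0).tolist() if m.sum()>3 else 0)
    box=lambda a,b,e,f,g,h:(X[:,0]>a)&(X[:,0]<b)&(X[:,1]>e)&(X[:,1]<f)&(X[:,2]>g)&(X[:,2]<h)
    print(c,"thumb",q(box(35,80,-110,-45,195,225)))
    print(c,"arm",q(box(-30,35,-95,-60,160,178)))
    print(c,"spoke",q(box(-80,0,-140,-105,150,200)))
E
```

```text
[[ 24.7 -68.2 252.3]]
wrist thumb (np.int64(0), 0)
wrist arm (np.int64(911), [[-19.67317066492975, -82.6228975023335, 166.6270086041862], [5.626786493981975, -76.17618641616376, 167.99816066955873], [33.165363486098855, -69.80520095864155, 169.2309655191264]])
wrist spoke (np.int64(595), [[-47.08336561562265, -129.4314884399231, 153.74469545177223], [-37.5264553983977, -120.92093878680917, 183.778892018259], [-25.1712252809118, -115.90986183253234, 187.44973125782076]])
side thumb (np.int64(84), [[49.844089817306404, -86.65450023653958, 196.80256568717994], [52.92349966880805, -68.28078651069235, 213.996859334467], [57.588580211968775, -63.4539865938381, 219.93386433339057]])
side arm (np.int64(200), [[-19.1884552017902, -82.47871828484762, 160.5898071575054], [6.440816079090434, -73.13907263653576, 166.51131954239935], [33.53680491610092, -68.30847929936853, 169.3724578184001]])
side spoke (np.int64(133), [[-46.714823363666014, -129.4309593412221, 151.8166011880389], [-36.527802203517965, -117.3410434137166, 173.10037719159368], [-26.19085891710357, -114.09722777081336, 186.2477554414127]])
```

Request:
move_arm(increments=[{"xyz": [0, -7, 0], "roll": 0, "grip": 0}, {"xyz": [0, 0, 20], "roll": 0, "grip": 0}, {"xyz": [0, 0, 24], "roll": 0, "grip": 0}, {"xyz": [0, 0, 20], "roll": 0, "grip": 0}, {"xyz": [0, 0, 0], "roll": 0, "grip": 0}])

```text
time_s: 3.6
position: [0.6024, 0.1082, 0.1846]
tcp_rot: [[-0.972, -0.235, -0.009], [-0.235, 0.972, -0.0], [0.009, 0.002, -1.0]]
force: [-0.7, -0.5, -0.2]
opening: 0.005
grasp_force: 0.0
```

Request:
move_arm(increments=[{"xyz": [0, 0, 0], "roll": 0, "grip": 0}, {"xyz": [-5, 0, 0], "roll": 0, "grip": 0}, {"xyz": [-5, 0, 0], "roll": 0, "grip": 0}, {"xyz": [0, 0, 0], "roll": 0, "grip": 0}, {"xyz": [0, 0, 0], "roll": 0, "grip": 0}])

```text
time_s: 4.02
position: [0.617, 0.1101, 0.1898]
tcp_rot: [[-0.972, -0.234, 0.003], [-0.234, 0.972, -0.0], [-0.003, -0.001, -1.0]]
force: [0.1, 0.4, -0.8]
opening: 0.005
grasp_force: 0.0
```

```bash
python3 -c "
from h import *
s=bot.read_state(); print(sf(s['position']),s['force'])"
```

```text
[[ 36.52415747 -76.11074729 189.80832933]] [ 0.10278542  0.37079221 -0.80187854]
```

Request:
move_arm(increments=[{"xyz": [-4, 0, 0], "roll": 0, "grip": 0}, {"xyz": [-3, 0, 0], "roll": 0, "grip": 0}, {"xyz": [-3, 0, 0], "roll": 0, "grip": 0}, {"xyz": [-3, 0, 0], "roll": 0, "grip": 0}, {"xyz": [-3, 0, 0], "roll": 0, "grip": 0}])

```text
time_s: 4.43
position: [0.6312, 0.1137, 0.1884]
tcp_rot: [[-0.972, -0.234, -0.001], [-0.234, 0.972, -0.0], [0.001, 0.0, -1.0]]
force: [-1.8, -0.8, -0.4]
opening: 0.006
grasp_force: 0.7
```

Request:
move_arm(increments=[{"xyz": [-3, 0, 0], "roll": 0, "grip": 0}, {"xyz": [-3, 0, 0], "roll": 0, "grip": 0}, {"xyz": [-2, 0, 0], "roll": 0, "grip": 0}, {"xyz": [0, 0, 0], "roll": 0, "grip": 0}, {"xyz": [0, 0, 0], "roll": 0, "grip": 0}])

```text
time_s: 4.85
position: [0.6397, 0.1156, 0.1886]
tcp_rot: [[-0.972, -0.234, 0.001], [-0.234, 0.972, 0.0], [-0.001, -0.0, -1.0]]
force: [-0.9, 0.0, -0.4]
opening: 0.002
grasp_force: 0.1
```

```bash
cat > pw.py <<'E'
from h import *
np.set_printoptions(precision=1,suppress=True)
s=bot.read_state(); print(sf(s["position"]),"t",s["time_s"],"F",s["force"])
for c in ("side","wrist"):
    im,d=bot.capture(c); cv2.imwrite(c+"_last.png",im)
    X=sf(cloud(c,d,np.ones(d.shape,bool),s)); np.save(c+"_X.npy",X)
    m=(abs(X[:,1]+75)<5)&(X[:,0]>-30)&(X[:,0]<38)&(X[:,2]>160)&(X[:,2]<225)
    for a in range(-25,40,10):
        k=m&(abs(X[:,0]-a)<5)
        if k.sum()>3: print(c,"pawl arm x",a,"z",np.percentile(X[k,2],85))
    # spoke face points: angle estimate from points with spindle radius 40..88
    r=np.hypot(X[:,0]+15,X[:,2]-100); al=np.degrees(np.arctan2(X[:,0]+15,X[:,2]-100))
    k=(X[:,1]>-131)&(X[:,1]<-112)&(r>45)&(r<92)&(abs(al)<120)
    h,_=np.histogram(al[k],np.arange(-120,121,6)); print(c,"spoke ang hist",dict((int(b),int(n)) for b,n in zip(np.arange(-117,120,6),h) if n>5))
    k=k&(r>86); print(c,"end-face angles",np.percentile(al[k&(abs(al+3)<40)],[5,50,95]) if k.sum() else 0)
E
python3 pw.py
```

```text
[[ 59.9 -76.  188.6]] t 4.85 F [-0.9  0.  -0.4]
side pawl arm x -15 z 186.61017182445912
side pawl arm x -5 z 198.59242660326055
side pawl arm x 5 z 197.98288598811723
side pawl arm x 15 z 193.66089661758895
side pawl arm x 25 z 186.61911934178292
side pawl arm x 35 z 183.7426425433128
side spoke ang hist {-87: 6, -81: 37, -75: 102, -69: 52, -21: 57, -15: 75, -9: 17, 39: 48, 45: 7, 99: 55, 105: 19, 111: 13}
side end-face angles [-21.  -17.1 -13. ]
wrist pawl arm x -15 z 186.84381432368176
wrist pawl arm x -5 z 201.1420880045016
wrist pawl arm x 5 z 200.23634378596014
wrist pawl arm x 15 z 194.7346134996584
wrist pawl arm x 25 z 188.97068982907976
wrist pawl arm x 35 z 183.7492681972903
wrist spoke ang hist {-81: 69, -75: 340, -69: 818, -27: 8, -21: 421, -15: 795, -9: 441, 33: 134, 39: 1000, 45: 223, 51: 34, 93: 20, 99: 463, 105: 48, 111: 17}
wrist end-face angles [-21.1 -16.5 -12.5]
```

The pawl is lifted about 0.45 rad and the wheel hasn't moved. Next I'll back off, rise, and go to the near side of the spoke.

Request:
move_arm(increments=[{"xyz": [10, 0, 0], "roll": 0, "grip": 0}, {"xyz": [0, 0, -25], "roll": 0, "grip": 0}, {"xyz": [0, 0, -25], "roll": 0, "grip": 0}, {"xyz": [15, -8, 0], "roll": 0, "grip": 0}, {"xyz": [30, -12, 0], "roll": 0, "grip": 0}])

```text
time_s: 5.37
position: [0.5947, 0.0839, 0.2412]
tcp_rot: [[-0.972, -0.236, 0.011], [-0.236, 0.972, 0.0], [-0.01, -0.002, -1.0]]
force: [0.0, -0.5, 0.1]
opening: 0.006
grasp_force: 0.0
```

Request:
move_arm(increments=[{"xyz": [35, -13, 0], "roll": 0, "grip": 0}, {"xyz": [30, -13, 0], "roll": 0, "grip": 0}, {"xyz": [15, 0, 0], "roll": 0, "grip": 0}, {"xyz": [0, 0, 0], "roll": 0, "grip": 0}, {"xyz": [0, 0, 0], "roll": 0, "grip": 0}])

```text
time_s: 5.78
position: [0.5191, 0.039, 0.2393]
tcp_rot: [[-0.972, -0.233, 0.003], [-0.233, 0.972, -0.0], [-0.002, -0.001, -1.0]]
force: [0.2, 0.6, 0.0]
opening: 0.006
grasp_force: 0.0
```

```bash
python3 -c "
from h import *
s=bot.read_state(); print(sf(s['position']),s['force'])"
```

```text
[[ -75.22270362 -122.44831788  239.31823648]] [0.20847101 0.5759502  0.03925889]
```

Request:
move_arm(increments=[{"xyz": [0, 0, 25], "roll": 0, "grip": 0}, {"xyz": [0, 0, 25], "roll": 0, "grip": 0}, {"xyz": [0, 0, 21], "roll": 0, "grip": 0}, {"xyz": [0, 0, 0], "roll": 0, "grip": 0}, {"xyz": [0, 0, 0], "roll": 0, "grip": 0}])

```text
time_s: 6.2
position: [0.5195, 0.0397, 0.1669]
tcp_rot: [[-0.972, -0.235, -0.001], [-0.235, 0.972, 0.0], [0.001, 0.001, -1.0]]
force: [0.7, -0.4, 0.5]
opening: 0.005
grasp_force: 0.0
```

Request:
move_arm(increments=[{"xyz": [-8, 0, 0], "roll": 0, "grip": 0}, {"xyz": [-6, 0, 0], "roll": 0, "grip": 0}, {"xyz": [-5, 0, 0], "roll": 0, "grip": 0}, {"xyz": [-4, 0, 0], "roll": 0, "grip": 0}, {"xyz": [-4, 0, 0], "roll": 0, "grip": 0}])

```text
time_s: 6.62
position: [0.5453, 0.0456, 0.1683]
tcp_rot: [[-0.972, -0.234, 0.0], [-0.234, 0.972, -0.0], [-0.0, -0.0, -1.0]]
force: [-2.6, -1.2, 1.2]
opening: 0.006
grasp_force: 1.2
```

Request:
move_arm(increments=[{"xyz": [-4, 0, 0], "roll": 0, "grip": 0}, {"xyz": [-4, 0, 0], "roll": 0, "grip": 0}, {"xyz": [-4, 0, 0], "roll": 0, "grip": 0}, {"xyz": [-4, 0, 0], "roll": 0, "grip": 0}, {"xyz": [-3, 0, 0], "roll": 0, "grip": 0}])

```text
time_s: 7.03
position: [0.5636, 0.0501, 0.1675]
tcp_rot: [[-0.972, -0.234, -0.0], [-0.234, 0.972, 0.0], [0.0, 0.0, -1.0]]
force: [-1.7, -0.4, 2.8]
opening: 0.001
grasp_force: 1.3
```

Request:
move_arm(increments=[{"xyz": [-3, 0, 0], "roll": 0, "grip": 0}, {"xyz": [-3, 0, 0], "roll": 0, "grip": 0}, {"xyz": [-2, 0, 0], "roll": 0, "grip": 0}, {"xyz": [0, 0, 0], "roll": 0, "grip": 0}, {"xyz": [0, 0, 0], "roll": 0, "grip": 0}])

```text
time_s: 7.45
position: [0.5716, 0.052, 0.1675]
tcp_rot: [[-0.972, -0.234, 0.001], [-0.234, 0.972, 0.0], [-0.001, -0.0, -1.0]]
force: [-0.1, 0.1, 0.2]
opening: 0.006
grasp_force: 0.4
```

```bash
python3 pw.py
```

```text
[[ -21.1 -122.   167.5]] t 7.45 F [-0.1  0.1  0.2]
side pawl arm x -15 z 185.99812341700505
side pawl arm x -5 z 193.608623632902
side pawl arm x 5 z 196.41653337750796
side pawl arm x 15 z 192.81401440365272
side pawl arm x 25 z 187.32407789741282
side pawl arm x 35 z 182.8444510704372
side spoke ang hist {-117: 13, -111: 43, -105: 107, -99: 10, -57: 20, -51: 66, -45: 94, 63: 17, 69: 35, 75: 17}Traceback (most recent call last):
  File "pw.py", line 15, in <module>
    k=k&(r>86); print(c,"end-face angles",np.percentile(al[k&(abs(al+3)<40)],[5,50,95]) if k.sum() else 0)
                                          ~~~~~~~~~~~~~^^^^^^^^^^^^^^^^^^^^^^^^^^^^^^^^
    return _quantile_unchecked(
        a, q, axis, out, overwrite_input, method, keepdims, weights)
    return _ureduce(a,
                    func=_quantile_ureduce_func,
    ...<5 lines>...
                    overwrite_input=overwrite_input,
                    method=method)
    r = func(a, **kwargs)
    result = _quantile(arr,
                       quantiles=q,
    ...<2 lines>...
                       out=out,
                       weights=wgt)
    slices_having_nans = np.isnan(arr[-1, ...])
                                  ~~~^^^^^^^^^
IndexError: index -1 is out of bounds for axis 0 with size 0
```

Request:
move_arm(increments=[{"xyz": [-2, 0, 0], "roll": 0, "grip": 0}, {"xyz": [-2, 0, 0], "roll": 0, "grip": 0}, {"xyz": [0, 0, 0], "roll": 0, "grip": 0}, {"xyz": [0, 0, 0], "roll": 0, "grip": 0}, {"xyz": [15, 0, 0], "roll": 0, "grip": 0}])

```text
time_s: 7.92
position: [0.5639, 0.0494, 0.1679]
tcp_rot: [[-0.972, -0.234, 0.006], [-0.234, 0.972, -0.0], [-0.006, -0.001, -1.0]]
force: [-0.3, -0.3, -0.3]
opening: 0.006
grasp_force: 0.0
```

Request:
move_arm(increments=[{"xyz": [15, 0, 0], "roll": 0, "grip": 0}, {"xyz": [0, 0, -24], "roll": 0, "grip": 0}, {"xyz": [0, 0, -25], "roll": 0, "grip": 0}, {"xyz": [0, 0, -24], "roll": 0, "grip": 0}, {"xyz": [0, 0, 0], "roll": 0, "grip": 0}])

```text
time_s: 8.33
position: [0.5502, 0.0455, 0.2458]
tcp_rot: [[-0.972, -0.234, 0.013], [-0.234, 0.972, -0.001], [-0.012, -0.004, -1.0]]
force: [2.1, -0.2, -0.3]
opening: 0.003
grasp_force: 0.0
```

```bash
sed -i 's/print(c,"end-face.*/k=k\&(abs(al-6)<25); print(c,"end-face angles",np.percentile(al[k],[5,50,95]) if k.sum() else 0)/' pw.py; python3 pw.py; python3 - <<'E'
from h import *
for c in ("side","wrist"):
    X=np.load(f"{c}_X.npy")
    r=np.hypot(X[:,0]+15,X[:,2]-100); al=np.degrees(np.arctan2(X[:,0]+15,X[:,2]-100))
    # teeth tips: angle mod 30 circular mean
    k=(abs(X[:,1]+75)<8)&(r>49)&(r<58)&(X[:,2]>70)
    w=np.exp(1j*np.radians(al[k]*12)).mean(); print(c,"tooth phase mod30",np.degrees(np.angle(w))/12,abs(w),k.sum())
    k=(X[:,1]>-131)&(X[:,1]<-112)&(r>60)&(r<92)
    w=np.exp(1j*np.radians(al[k]*6)).mean(); print(c,"spoke phase mod60",np.degrees(np.angle(w))/6,abs(w),k.sum())
E
```

```text
[[ -43.5 -123.3  245.8]] t 8.3333 F [ 2.1 -0.2 -0.3]
side pawl arm x -15 z 187.36208070925338
side pawl arm x -5 z 198.69410736118175
side pawl arm x 5 z 199.22492898119265
side pawl arm x 15 z 193.10308568920345
side pawl arm x 25 z 187.60992099215056
side pawl arm x 35 z 181.73254410321852
side spoke ang hist {-111: 38, -105: 78, -99: 64, -57: 6, -51: 54, -45: 93, -39: 38, 3: 10, 9: 61, 15: 43, 69: 36, 75: 16, 81: 11}
side end-face angles [ 8.9 13.3 17.3]
wrist spoke ang hist {-105: 14, -99: 284, -51: 45, -45: 138, -39: 401, -33: 16}
wrist end-face angles 0
side tooth phase mod30 -13.956926657189337 0.7265998189606151 195
side spoke phase mod60 13.546627024840056 0.9206572142579249 421
wrist tooth phase mod30 -10.124020756537963 0.7615986390842575 434
wrist spoke phase mod60 18.396251634856153 0.9587243347963863 787
```

The spoke now leans about 12.4°, so the wheel is one notch back, and the pawl is still up. Next I'll press the nose down.

Request:
move_arm(increments=[{"xyz": [-13, 16, 0], "roll": 0, "grip": 0}, {"xyz": [-13, 16, 0], "roll": 0, "grip": 0}, {"xyz": [-13, 16, 0], "roll": 0, "grip": 0}, {"xyz": [0, 0, 0], "roll": 0, "grip": 0}, {"xyz": [0, 0, 0], "roll": 0, "grip": 0}])

```text
time_s: 8.85
position: [0.572, 0.1022, 0.239]
tcp_rot: [[-0.972, -0.236, -0.002], [-0.236, 0.972, -0.0], [0.002, 0.0, -1.0]]
force: [-0.0, -0.7, 0.1]
opening: 0.003
grasp_force: 0.0
```

```bash
python3 -c "
from h import *
s=bot.read_state(); print(sf(s['position']),s['force'])"
```

```text
[[ -8.98574302 -73.29361837 239.0190012 ]] [-0.00296559 -0.71033818  0.10018427]
```

Request:
move_arm(increments=[{"xyz": [-3, -2, 12], "roll": 0, "grip": 0}, {"xyz": [0, 0, 14], "roll": 0, "grip": 0}, {"xyz": [0, 0, 8], "roll": 0, "grip": 0}, {"xyz": [0, 0, 4], "roll": 0, "grip": 0}, {"xyz": [0, 0, 4], "roll": 0, "grip": 0}])

```text
time_s: 9.27
position: [0.5748, 0.0996, 0.1975]
tcp_rot: [[-0.972, -0.233, -0.003], [-0.233, 0.972, -0.0], [0.003, 0.0, -1.0]]
force: [-1.3, -1.4, 1.2]
opening: 0.009
grasp_force: 1.0
```

Request:
move_arm(increments=[{"xyz": [0, 0, 4], "roll": 0, "grip": 0}, {"xyz": [0, 0, 4], "roll": 0, "grip": 0}, {"xyz": [0, 0, 4], "roll": 0, "grip": 0}, {"xyz": [0, 0, 4], "roll": 0, "grip": 0}, {"xyz": [0, 0, 0], "roll": 0, "grip": 0}])

```text
time_s: 9.68
position: [0.5759, 0.1004, 0.1818]
tcp_rot: [[-0.972, -0.234, -0.0], [-0.234, 0.972, 0.0], [0.0, 0.0, -1.0]]
force: [0.1, -0.3, 0.2]
opening: 0.004
grasp_force: 0.0
```

Request:
move_arm(increments=[{"xyz": [0, 0, 3], "roll": 0, "grip": 0}, {"xyz": [0, 0, 3], "roll": 0, "grip": 0}, {"xyz": [0, 0, 2], "roll": 0, "grip": 0}, {"xyz": [0, 0, 0], "roll": 0, "grip": 0}, {"xyz": [0, 0, 0], "roll": 0, "grip": 0}])

```text
time_s: 10.1
position: [0.576, 0.1004, 0.1744]
tcp_rot: [[-0.972, -0.234, 0.0], [-0.234, 0.972, 0.0], [-0.0, 0.0, -1.0]]
force: [0.6, -0.4, -0.0]
opening: 0.007
grasp_force: 0.0
```

Request:
move_arm(increments=[{"xyz": [0, 0, 2], "roll": 0, "grip": 0}, {"xyz": [0, 0, 2], "roll": 0, "grip": 0}, {"xyz": [0, 0, 1], "roll": 0, "grip": 0}, {"xyz": [0, 0, 0], "roll": 0, "grip": 0}, {"xyz": [0, 0, 0], "roll": 0, "grip": 0}])

```text
time_s: 10.52
position: [0.5761, 0.1004, 0.1695]
tcp_rot: [[-0.972, -0.234, 0.0], [-0.234, 0.972, 0.0], [-0.0, 0.0, -1.0]]
force: [-0.2, -0.4, -0.7]
opening: 0.004
grasp_force: 0.0
```

Request:
move_arm(increments=[{"xyz": [0, 0, 0.5], "roll": 0, "grip": 0}, {"xyz": [0, 0, 0.5], "roll": 0, "grip": 0}, {"xyz": [0, 0, 0], "roll": 0, "grip": 0}, {"xyz": [0, 0, 0], "roll": 0, "grip": 0}, {"xyz": [0, 0, 0], "roll": 0, "grip": 0}])

```text
time_s: 10.93
position: [0.5761, 0.1004, 0.1692]
tcp_rot: [[-0.972, -0.234, 0.001], [-0.234, 0.972, -0.0], [-0.001, -0.0, -1.0]]
force: [-1.3, -0.2, 5.8]
opening: 0.007
grasp_force: 2.7
```

The force rises to 5.8 N at 169.2 mm, so the pawl has bottomed. One slightly firmer press, then I'll release, retreat and check.

Request:
move_arm(increments=[{"xyz": [0, 0, 0.5], "roll": 0, "grip": 0}, {"xyz": [0, 0, 0], "roll": 0, "grip": 0}, {"xyz": [0, 0, 0], "roll": 0, "grip": 0}, {"xyz": [0, 0, -5], "roll": 0, "grip": 0}, {"xyz": [0, 0, -25], "roll": 0, "grip": 0}])

```text
time_s: 11.35
position: [0.5731, 0.1003, 0.1947]
tcp_rot: [[-0.972, -0.234, -0.009], [-0.234, 0.972, 0.0], [0.008, 0.002, -1.0]]
force: [-1.1, 0.0, -0.8]
opening: 0.002
grasp_force: 0.0
```

Request:
move_arm(increments=[{"xyz": [0, 0, -25], "roll": 0, "grip": 0}, {"xyz": [10, 0, -25], "roll": 0, "grip": 0}, {"xyz": [30, 0, -10], "roll": 0, "grip": 0}, {"xyz": [30, 0, 0], "roll": 0, "grip": 0}, {"xyz": [0, 0, 0], "roll": 0, "grip": 0}])

```text
time_s: 11.77
position: [0.5015, 0.0838, 0.2579]
tcp_rot: [[-0.972, -0.234, -0.007], [-0.234, 0.972, -0.0], [0.007, 0.001, -1.0]]
force: [-0.1, 0.4, -0.1]
opening: 0.005
grasp_force: 0.0
```

```bash
python3 pw.py; python3 look.py pics/c.png
```

```text
[[-81.8 -74.7 257.9]] t 11.7667 F [-0.1  0.4 -0.1]
side pawl arm x -25 z 167.88740499809978
side pawl arm x -15 z 167.77296141568274
side pawl arm x -5 z 168.45222306209428
side pawl arm x 5 z 168.6424913954173
side pawl arm x 15 z 168.27602493017017
side pawl arm x 25 z 168.46411573876424
side pawl arm x 35 z 167.71057122949188
side spoke ang hist {-111: 33, -105: 90, -99: 55, -57: 10, -51: 53, -45: 93, -39: 34, 3: 13, 9: 72, 15: 66, 21: 7, 69: 26, 75: 7}
side end-face angles [ 8.9 12.8 17.4]
wrist pawl arm x 35 z 167.97514401772904
wrist spoke ang hist {-111: 33, -105: 64, -99: 346, -57: 10, -51: 68, -45: 349}
wrist end-face angles 0
tcp stand [[-76.4 -75.9 258.3]] t 11.8667 F [ 0.6 -0.1 -0.8]
```

View pics/c.png

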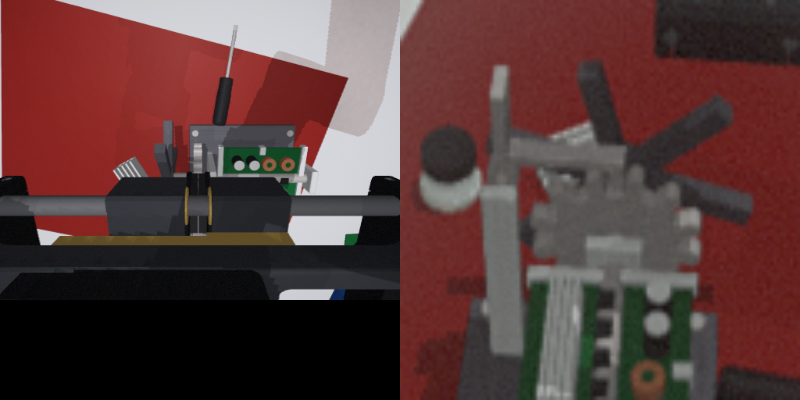

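The side crop shows the pawl down and level (570,150), the thumb plate upright (500,115), the board level, and the jar and heatsink in place. I'm handing in.

```bash
python3 -c "
from rig import bot
print(bot.hand_in())"
```

```text
the job is handed in; nothing more can be done
None
```

The job is handed in, with no verdict returned: final images show the wheel one notch back (spoke leaning about 12°), the board level, the pawl fully down and the gripper clear; the heatsink, jar and screwdriver were never approached, and I didn't re-measure their positions.

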